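Seat a bracket on the checking fixture and clamp the sliding leg at its length mark

TASK

Lower the loose two-holed bracket onto the checking fixture's two upright pins until it lies flush on the base, and let it go. Then pinch the sliding leg lightly by its two open cam levers, pull it along its rail until its pointer meets the point of the length mark, and only there squeeze the levers fully closed while keeping the leg on the mark. Finish still gripping the closed levers, because the leg springs home if it is let go; leave the bracket seated and do not push the other things about.

Things in the scene. Friction and masses are not known exactly. Their poses are not given: they have to be found in the camera images.
- lug_center (a point): Bracket: flat dark metal plate 100 (x) x 120 (y) x 8 mm with an upright lug in its middle, 14 mm thick along the bracket's x, 30 mm along y, its top 55 mm above the underside. This point, with the bracket's axes, is in the lug, 34 mm above the underside: grasp it here across x. 0.45 to 0.7 kg.
- bracket_under (a point): Centre of the bracket's underside, 34 mm below lug_center, same axes. Two 13 mm through holes at (36, -40) and (-36, 40) mm from it; the bracket fits the same after a half turn.
- seat (a point): Where the centre of the bracket's underside must come: on the fixture's base top, 15 mm above the table. The axes are the fixture's; the bracket's x and y must lie along them (either way round).
- pin0 (a point): Top centre of one fixture pin: 10 mm diameter, tapered tip, 16 mm tall above the base; in the seat frame at (36, -40) mm.
- pin1 (a point): Top centre of the other pin, in the seat frame at (-36, 40) mm.
- fixture: Fixed aluminium base 140 (x) x 345 (y) x 15 mm. The seat centre is at y = +90 mm and the leg's rail is at x = 0 to the -y side; the leg slides towards +y. Origin: on the table, axes x across the rail, y along it.
- leg_grip (a point): Sliding leg: grey block 50 x 44 mm with an upright stem between two cam levers (at +x and -x), and a flat nose that reaches 118 mm in +y from its centre and passes 5 mm above the flush bracket. This point is mid-way between the lever tips, 103 mm above the table; axes the fixture's. Pinch the tips here along x from above.
- leg (a joint): Travel of the leg along the fixture's +y, m: 0 at home, at most 0.095. A spring of about 1.5 to 2 N pulls it home.
- leg_pointer (a point): Tip of the pointer on the +x side of the leg's nose, 35 mm in x and 45 mm in y from the leg's centre.
- mark_point (a point): Tip of the length mark: a dark metal clip with a point, fixed on the base's +x edge, its axes the fixture's. The leg is at length when pointer and this tip have the same y in the fixture frame (tips are 3 mm apart then, across x).
- lever_a (a joint): Lever on the stem's +x side, rad: 0.3 open (start), 0 fully closed against the stem. Geared to the other lever, they move together: 65 mm over both tips when open, 32 mm closed. Stiff, and they stay where left: a pinch of up to 8 N leaves them open and is enough to carry the leg along; 20 N closes them.
- lever_b (a joint): The mirror lever on the stem's -x side, same values. Each lever turns on a hinge 55 mm below its tip; the tip is a black bar 10 mm thick, 28 mm long along y.
- tape: Bystander: cardboard tape roll core, 90 mm across, 45 mm high.
- carton: Bystander: closed cardboard carton 90 x 120 x 60 mm.
- oil_can: Bystander: round can 66 mm across, 110 mm high.
- bearing: Bystander: steel ring 62 mm across, 18 mm high.
- spanner: Bystander: steel spanner 170 mm long, lying flat.
- link_arm: Bystander: dark metal link with round ends, 130 mm between them, 26 mm high.
Mind the look-alikes: they are no part of the job. Leave any blue look-alike of the part that bears lug_center alone.

How it is judged:
By the outcome, as a careful person would: the job done as asked, in the order asked, and still so for the second after the job is handed in, while the arm keeps its last pose, push and grip.
It also fails if it takes over 61 s, if anything falls off the work surface, if the arm or the gripper's body presses on something with over 40 N, if the wrist force passes 120 N, or if a joint passes its speed limit or range.

ROBOT

A 6-joint arm with a two-finger parallel gripper is mounted at the origin on the work surface. World frame = base frame: x ahead of the robot, y to its left, z up, the work surface at z = 0. Lengths are in mm, angles in rad, forces in N, time in s.
With the tool pointing down it reaches from about 275 to 725 mm from the base axis. Payload 15.9 kg.
Tool frame: the origin (TCP) lies at the very end of the fingers, on their centre line; the grasp point (between the pads) lies 19 mm behind it; z points along the fingers, x is the direction in which the jaws open and shut, and the axes are right-handed (so a half turn about z gives the same grasp; the last joint's range is limited). The gripper opens to 85 mm and grips with 20 to 120 N. Pads are 22 mm wide; open, the fingers measure 114 mm over their backs; the gripper's body (76 mm by 85 mm) begins 54 mm behind the grasp point. The pads swing forward as they close: fully open they stand 13 mm farther back than shut.
Start: joints at [1.252, 0.213, -0.034, 1.323, 0, 1.571], TCP at [156.707, 474.793, 231.306] pointing down, gripper open.
Joint ranges: [-2.98, 2.98], [-0.74, 1.72], [-1.14, 1.35], [-2.1, 2.04], [-1.57, 1.44], [-3.14, 3.14]. Speed limits (rad/s): [1.89, 1.89, 2.39, 2.57, 3.14, 3.14].

INTERFACE

Orientations are given as a unit quaternion [x, y, z, w].
In Python, from workcell import robot gives the robot as it stands. Calls block until the motion is done:
- robot.reach(position, orientation): joint-space move of the TCP to a pose.
- robot.servo_line(position, ori=None, v=150, f_stop=None): straight line of the TCP; ori=None keeps the orientation; v is the mean speed in mm/s. With f_stop (N) it stops when the force on the tool has changed by that much, and returns True; else False.
- robot.movej(angles): joint-space move.
- robot.gripper_to(opening, force=None): opening from 0.0 (shut) to 1.0 (fully open); force is the grip in N (None keeps the last); returns when the fingers have stopped.
- robot.hold(seconds).
- robot.solve_ik(position, orientation): joint angles nearest the present ones, or None.
- robot.get_obs(): the state.
- robot.get_image(name): name is "scene" or "top"; returns the picture (400x640x3 uint8, red, green, blue); there is no depth.
- robot.camera_info(name): a dict with "K" (3x3 intrinsics, pixels), "pose" (4x4, takes a point from camera to world coordinates). Camera axes: x right, y up, looking along -z (the intrinsics and any distortion apply to the point x, -y, -z); pixel columns grow to the right and rows downward; lengths in mm; the calibration is good to about 2 mm. A picture is of the moment at which its call begins. camera_info takes no time and is no camera call.
A pose or a line that the arm cannot do raises robot.IKError and nothing moves.
- robot.hand_in(): hands the job in, once; it reports no verdict.
The state is a dict: "clock": time; "joints": joint angles; "qd": joint speeds; "joint_torque": joint torques, N m; "eef_pos": TCP position; "orientation": TCP orientation; "contact_force": force on the tool from outside, world axes, zero at the start; "ft_torque": the same for the moment, N m; "finger_gap": opening from 0.0 (shut) to 1.0 (fully open).
Only numpy, scipy, OpenCV 4.12 (cv2) and the standard library are available. Lean on these libraries where they do the work, as an engineer would, in place of code of your own. Each camera call takes 0.05 s, during which the arm holds its last target.

## Working session

There is one attempt and no reset: what is moved stays moved. The work goes in short steps, each a Python script; the robot and the scene stay as the last script left them, time stands still between calls to the robot, and variables do not carry over. Pictures are saved under pics/ and viewed, and the job is handed in when it is done.

```bash
ls; mkdir -p pics
python3 - <<'E'
from workcell import robot
import cv2,numpy as np
for n in("scene","top"):
    im=robot.get_image(n); cv2.imwrite(f"pics/{n}0.png",im[:,:,::-1])
    c=robot.camera_info(n); print(n,{k:(np.round(v,3).tolist() if hasattr(v,'__len__') and not isinstance(v,str) else v) for k,v in c.items()})
o=robot.get_obs(); print(o)
E
```

```text
pics
scene {'K': [[404.354, 0.0, 321.319], [0.0, 404.354, 196.141], [0.0, 0.0, 1.0]], 'pose': [[0.855, -0.267, 0.444, 950.809], [0.518, 0.467, -0.717, -741.945], [-0.016, 0.843, 0.538, 646.823], [0.0, 0.0, 0.0, 1.0]]}
top {'K': [[479.832, 0.0, 320.969], [0.0, 479.832, 201.413], [0.0, 0.0, 1.0]], 'pose': [[0.027, 0.993, -0.113, 333.668], [-1.0, 0.026, -0.008, -12.454], [-0.005, 0.114, 0.994, 1682.224], [0.0, 0.0, 0.0, 1.0]]}
{'clock': 0.1, 'joints': array([ 1.25203132e+00,  2.13309289e-01, -3.49951419e-02,  1.32351661e+00,
        3.14426807e-05,  1.57082731e+00]), 'qd': array([-0.00010851, -0.00051376,  0.00070102,  0.00036183,  0.00039237,
        0.000352  ]), 'joint_torque': array([-2.37148870e-04, -6.87243605e+01,  4.87809885e+01,  1.21263333e-02,
       -7.89550995e-05, -9.65511958e-06]), 'eef_pos': array([156.58814416, 474.513372  , 230.86496597]), 'orientation': array([ 8.10377416e-01,  5.85907997e-01, -4.24406178e-04,  2.87467926e-04]), 'contact_force': array([-0.24492946, -0.9298349 , -0.48007638]), 'ft_torque': array([-0.03886527, -0.02218514, -0.00389146]), 'finger_gap': 1.0004006340558889}
```

View pics/scene0.png

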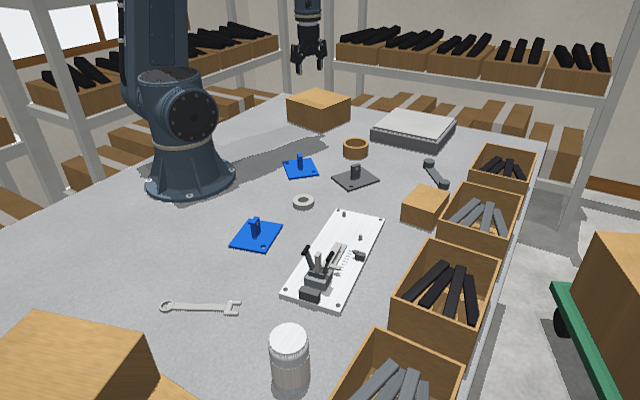

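View pics/top0.png

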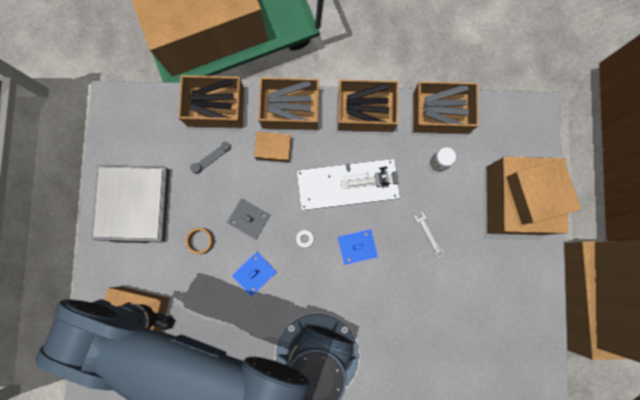

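The scene view shows the grey bracket at about (355,178) and the white fixture at (333,260). In the top view they are at (249,218) and (348,184), and the two blue look-alikes are at (357,247) and (255,273). I'll zoom in next.

Run:
```python
import cv2,numpy as np
t=cv2.imread("pics/top0.png"); s=cv2.imread("pics/scene0.png")
cv2.imwrite("pics/z1.png",cv2.resize(t[150:220,290:410],None,fx=6.5,fy=6.5,interpolation=cv2.INTER_CUBIC))
cv2.imwrite("pics/z2.png",cv2.resize(t[190:245,220:280],None,fx=8,fy=8,interpolation=cv2.INTER_CUBIC))
cv2.imwrite("pics/z3.png",cv2.resize(s[150:320,270:400],None,fx=3.5,fy=3.5,interpolation=cv2.INTER_CUBIC))
```

```text
(no output)
```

View pics/z1.png

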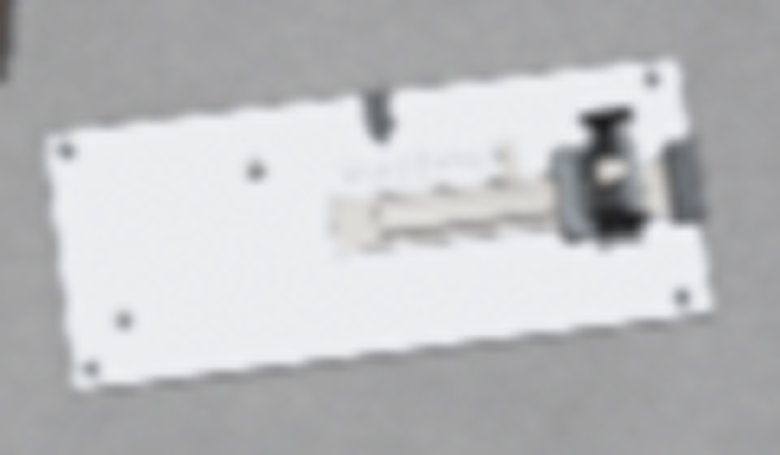

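View pics/z2.png

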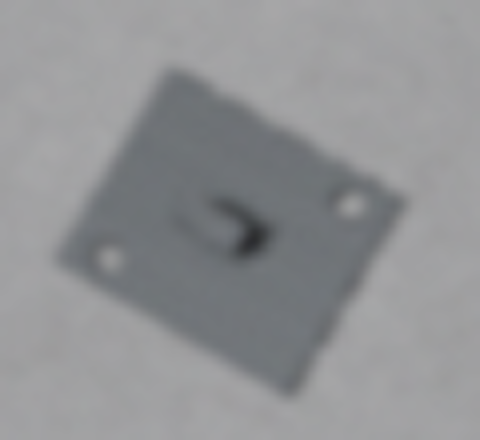

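View pics/z3.png

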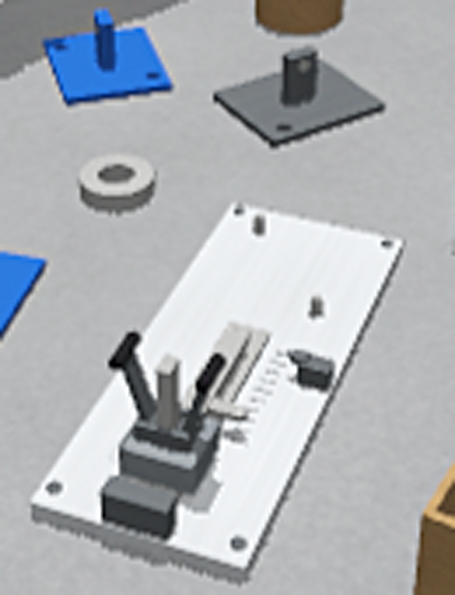

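```bash
cat > h.py <<'E'
import cv2,numpy as np
from workcell import robot
def proj(n,P):
    c=robot.camera_info(n);K=np.array(c["K"]);T=np.array(c["pose"])
    p=(np.atleast_2d(P)-T[:3,3])@T[:3,:3]; p=p*[1,-1,-1]
    q=p@K.T; return q[:,:2]/q[:,2:]
def ray(n,uv,z):
    c=robot.camera_info(n);K=np.array(c["K"]);T=np.array(c["pose"])
    uv=np.atleast_2d(uv); d=np.c_[uv,np.ones(len(uv))]@np.linalg.inv(K).T
    d=(d*[1,-1,-1])@T[:3,:3].T
    return T[:3,3]+d*((z-T[2,3])/d[:,2])[:,None]
def big(mask,near):
    n,l,st,ce=cv2.connectedComponentsWithStats(mask.astype(np.uint8))
    i=l[near[1],near[0]]; m=(l==i).astype(np.uint8)
    return max(cv2.findContours(m,cv2.RETR_EXTERNAL,cv2.CHAIN_APPROX_NONE)[0],key=cv2.contourArea),st[i]
def blob(g,u,v,r=4,dark=True):
    # weighted centroid of darkness/brightness against the local surround
    p=g[v-r:v+r+1,u-r:u+r+1].astype(float)
    bg=np.median(np.r_[p[0],p[-1],p[:,0],p[:,-1]])
    w=np.clip((bg-p) if dark else (p-bg),0,None); w[w<0.25*w.max()]=0
    y,x=np.mgrid[v-r:v+r+1,u-r:u+r+1]
    return np.array([(w*x).sum(),(w*y).sum()])/w.sum()
E
cat > m.py <<'E'
from h import *
t=cv2.imread("pics/top0.png");s=cv2.imread("pics/scene0.png")
g=cv2.cvtColor(t,cv2.COLOR_BGR2GRAY);gs=cv2.cvtColor(s,cv2.COLOR_BGR2GRAY)
def rect(P):
    (c,wh,a)=cv2.minAreaRect(P[:,:2].astype(np.float32)); return c,wh,a
# fixture base, upscaled for subpixel thresholds
def quad(mask_img,near,z,n="top",f=8):
    c,st=big(mask_img,near)
    return rect(ray(n,(c[:,0].astype(float)+.5)/f-.5,z))
G=cv2.resize(g,None,fx=8,fy=8,interpolation=cv2.INTER_CUBIC)
print("g levels",g[190,330],g[210,330],g[225,240],g[240,230])
print("base",quad(G>200,(330*8,195*8),15))
print("brk",quad(G<(int(g[225,240])+int(g[240,230]))/2,(240*8,222*8),8))
for nm,u,v,z,d in [("pin0?",329,176,31,1),("pin1?",309,199,31,1),("h",264,215,4,0),("h",234,222,4,0)]:
    b=blob(g,u,v,3 if not d else 3,d); print(nm,b,ray("top",b,z))
E
python3 m.py
```

```text
g levels 237 165 116 163
base ((589.0208740234375, -90.82328796386719), (141.49295043945312, 347.10260009765625), 8.500099182128906)
brk ((458.16314697265625, 252.88470458984375), (124.30525207519531, 102.86717987060547), 62.020652770996094)
pin0? [328.956 175.876] [[612.41064419 -24.69744773  31.        ]]
pin1? [308.64030612 198.9005102 ] [[529.77010352  43.65869208  31.        ]]
h [264.15625    214.68229167] [[473.05846886 199.06684956   4.        ]]
h [233.18229167 222.390625  ] [[443.06937336 306.58818458   4.        ]]
```

```bash
cat >> m.py <<'E'
print("--")
yaw=np.radians(8.5);ex=np.array([np.cos(yaw),np.sin(yaw),0]);ey=np.array([-ex[1],ex[0],0])
S=np.array([572,9.5,15])
F=lambda x,y,z:S+ex*x+ey*(y-90)+[0,0,z-15]   # fixture coordinates
for nm,p in dict(p0=F(36,50,31),p0b=F(36,50,15),p1=F(-36,130,31),p1b=F(-36,130,15)).items(): print(nm,proj("scene",p),proj("top",p))
a=cv2.resize(s[200:255,325:390],None,fx=12,fy=12,interpolation=cv2.INTER_NEAREST)
for p in (F(36,50,31),F(36,50,15),F(-36,130,31),F(-36,130,15)):
    q=((proj("scene",p)[0]-[325,200]+.5)*12).astype(int); cv2.circle(a,tuple(q),4,(0,0,255),1)
cv2.imwrite("pics/z4.png",a[:600])
a=cv2.resize(t[160:215,295:355],None,fx=12,fy=12,interpolation=cv2.INTER_NEAREST)
for p in (F(36,50,31),F(36,50,15),F(-36,130,31),F(-36,130,15)):
    q=((proj("top",p)[0]-[295,160]+.5)*12).astype(int); cv2.circle(a,tuple(q),4,(0,0,255),1)
cv2.imwrite("pics/z5.png",a[:600])
E
python3 m.py|sed 1,/--/d
```

```text
p0 [[359.02539364 234.50119931]] [[328.97605028 175.56293514]]
p0b [[358.80436863 239.60796249]] [[328.92283024 176.32289207]]
p1 [[342.72952017 211.19823307]] [[308.62317144 198.6957473 ]]
p1b [[342.65456931 216.08600212]] [[308.76234458 199.2407292 ]]
```

View pics/z4.png

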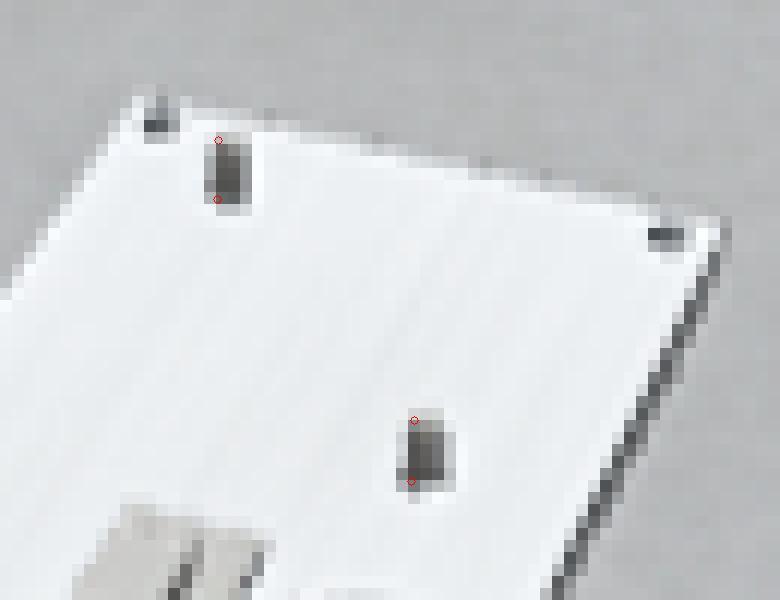

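View pics/z5.png

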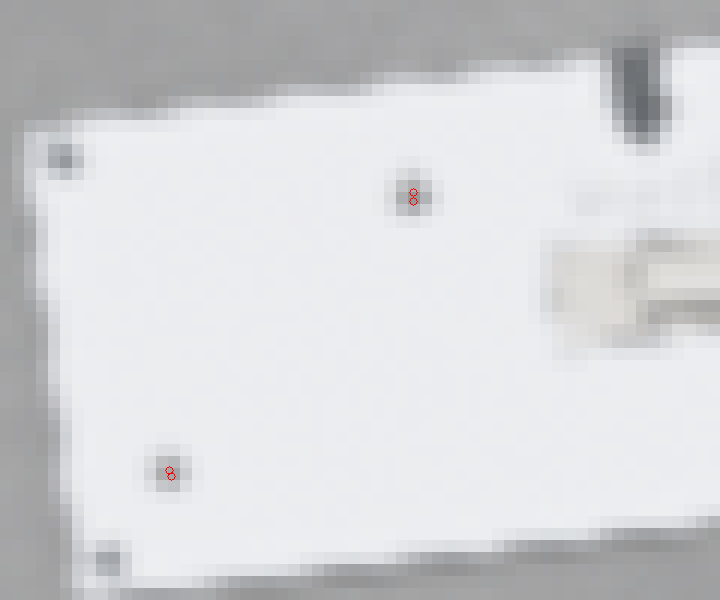

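The pins agree in both views: the length between them is 107.2 mm against 107.6 mm. The cameras differ by about 2 mm. In the pin crops, the scene view is about 1 px to the right of my prediction. The bracket is at (458,253) with yaw -28°, the right size, and its holes fit. Next I grasp it.

```bash
cat >> h.py <<'E'
def Q(deg):
    a=np.radians(deg)/2; return [float(np.cos(a)),float(np.sin(a)),0.,0.]
def st():
    o=robot.get_obs(); print("t%.2f pos %s F %s gap %.4f T %s"%(o["clock"],np.round(o["eef_pos"],1),np.round(o["contact_force"],1),o["finger_gap"],np.round(o["ft_torque"],2)))
    return o
def snap(n,f):
    im=robot.get_image(n)[:,:,::-1].copy(); cv2.imwrite(f"pics/{f}.png",im); return im
E
python3 - <<'E'
from h import *
robot.reach([458.2,252.9,130],Q(-28)); st()
robot.servo_line([458.2,252.9,16],v=120,f_stop=15); st()
robot.gripper_to(0.0,40); st()
robot.servo_line([458.2,252.9,110],v=150); st()
snap("scene","s1");snap("top","t1")
E
```

```text
t1.54 pos [457.9 253.6 130.2] F [0.4 0.8 0. ] gap 0.9996 T [-0.04  0.06 -0.03]
t2.64 pos [458.6 253.2  16.7] F [-1.1 -0.6  0.8] gap 0.9996 T [-0.03  0.    0.01]
t3.29 pos [458.4 252.9  16.2] F [-1.1 -0.6  4.2] gap 0.1583 T [-0.17  0.12 -0.04]
t4.07 pos [457.6 252.6 108.9] F [-0.   0.1 -6.1] gap 0.1571 T [-0.05 -0.04  0.01]
```

View pics/s1.png

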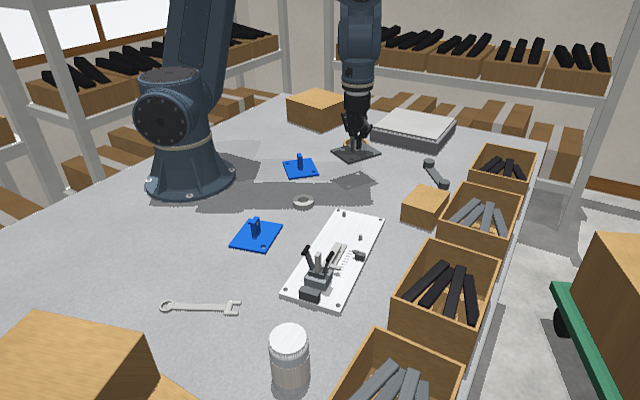

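It is grasped and lifted: wrist load is about 6 N, gap 0.157. In the picture it hangs level from the fingers at about (355,152). I'll carry it above the pins and look from both cameras.

Run:
```python
from h import *
robot.reach([572.5,9.8,110],Q(8.5))
robot.servo_line([572.5,9.8,62],v=100); robot.hold(0.3); o=st()
s=snap("scene","s2");t=snap("top","t2")
cv2.imwrite("pics/z6.png",cv2.resize(s[170:260,300:400],None,fx=6.5,fy=6.5,interpolation=cv2.INTER_NEAREST))
cv2.imwrite("pics/z7.png",cv2.resize(t[150:220,290:370],None,fx=8,fy=8,interpolation=cv2.INTER_NEAREST))
```

```text
t6.14 pos [572.8   9.8  62.4] F [-0.2 -0.1 -6. ] gap 0.1629 T [-0.03  0.04 -0.01]
```

View pics/z6.png

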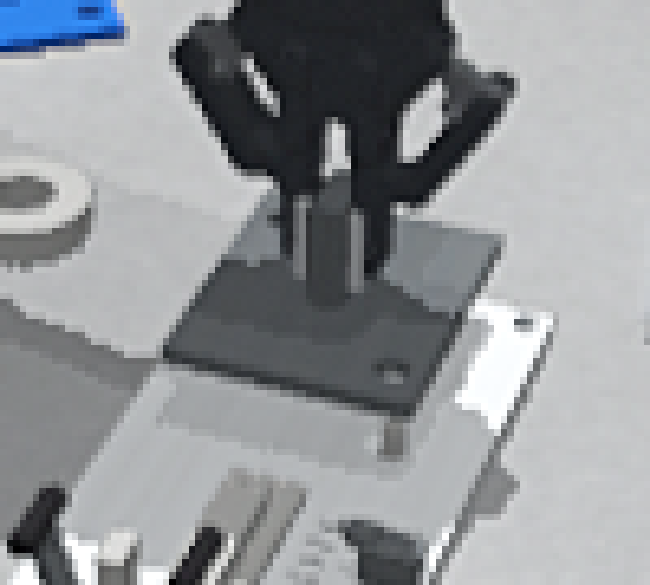

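View pics/z7.png

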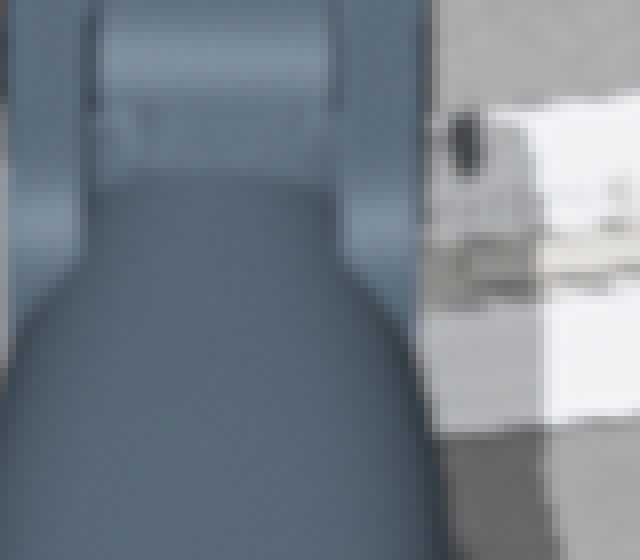

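Run:
```python
from h import *
s=cv2.imread("pics/s2.png");g=cv2.cvtColor(s,cv2.COLOR_BGR2GRAY);g0=cv2.cvtColor(cv2.imread("pics/scene0.png"),cv2.COLOR_BGR2GRAY)
yaw=np.radians(8.5);ex=np.array([np.cos(yaw),np.sin(yaw),0]);ey=np.array([-ex[1],ex[0],0])
C=np.array([572.8,9.8,62.4-16.2])
B=lambda x,y,z:C+ex*x+ey*y+[0,0,z]
a=cv2.resize(s[195:245,320:385],None,fx=12,fy=12,interpolation=cv2.INTER_NEAREST)
for p in (B(36,-40,8),B(50,-60,8),B(-50,-60,8),B(50,60,8),B(50,-60,0),B(-50,-60,0),B(36,-40,31+15-C[2]-15),B(36,-40,15-C[2])):
    q=proj("scene",p)[0]; print(q); q=((q-[320,195]+.5)*12).astype(int); cv2.circle(a,tuple(q),4,(0,0,255),1)
cv2.imwrite("pics/z8.png",a)
print("hole",blob(g,360,226,3))
# pin1, pin0 in original: centroid, compare to mid-height prediction
for u,v,x,y in((360,237,36,-40),(344,214,-36,40)):
    b=blob(g0,u,v,4); P=C*[1,1,0]+ex*x+ey*y+[0,0,23]; print("pin",b,proj("scene",P),ray("scene",b,23)-P)
h=blob(g,360,226,3); print("hole err",ray("scene",h,54.2-1)-B(36,-40,7))
```

```text
[359.70378811 226.9722888 ]
[362.69184827 232.97802508]
[323.83912752 223.81854494]
[376.79235927 206.68889899]
[362.56078395 235.63611857]
[323.87953672 226.42742807]
[359.37198198 234.53653379]
[359.14795544 239.64370781]
hole [359.77824268 225.87447699]
pin [359.81424669 237.68880017] [[359.25948661 237.1011114 ]] [[ 2.2277149  -1.39803229  0.        ]]
pin [343.53398471 214.08581138] [[343.00754127 213.68150195]] [[ 2.12492848 -0.95390746  0.        ]]
hole err [[-2.41051442e+00  5.29039499e+00  4.26325641e-14]]
```

View pics/z8.png

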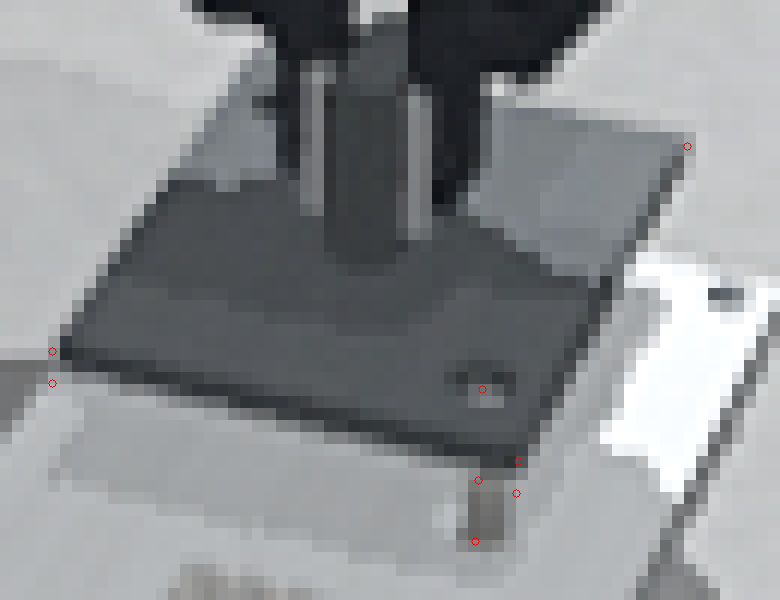

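The zoomed view shows the plate about 1 px (~3 mm) further from the scene camera than the pin0 column needs. The corner at zoomed (690,132) was predicted at (687,146). I'll shift part of that amount and probe downward gently.

```bash
cat >> h.py <<'E'
yaw=np.radians(8.5);ex=np.array([np.cos(yaw),np.sin(yaw),0]);ey=np.array([-ex[1],ex[0],0])
S=np.array([572.5,9.8,0])
def at(x,y,z): return (S+ex*x+ey*y+[0,0,z]).tolist()
E
python3 - <<'E'
from h import *
robot.servo_line(at(1,-2,52),v=60)
h=robot.servo_line(at(1,-2,33),v=25,f_stop=6); print(h); st()
s=snap("scene","s3")
a=cv2.resize(s[195:245,320:385],None,fx=12,fy=12,interpolation=cv2.INTER_NEAREST);cv2.imwrite("pics/z9.png",a)
E
```

```text
False
t7.47 pos [573.8   8.   33.1] F [-0.4  0.5 -6.4] gap 0.1597 T [ 0.01 -0.01  0.01]
```

View pics/z9.png

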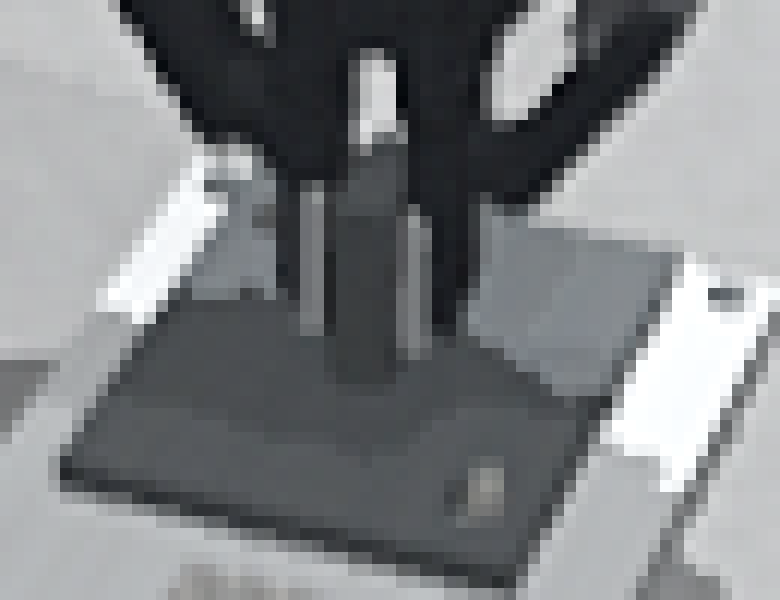

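The pin now shows through the hole at zoomed (487,490), and there was no contact force on the way down. I'll seat it on the base and release.

Run:
```python
from h import *
h=robot.servo_line(at(1,-2,25),v=12,f_stop=9); print(h); o=st()
p=o["eef_pos"]
robot.gripper_to(0.5,20); st()
robot.servo_line([p[0],p[1],130],v=150); st()
robot.reach(at(0,-40,230),Q(8.5));
```

```text
True
t7.86 pos [573.9   8.   31.2] F [-0.4 -0.5  7.4] gap 0.1590 T [ 0.    0.13 -0.01]
t8.25 pos [572.9   7.9  30.1] F [-0.   0.3  0.2] gap 0.4985 T [ 0.   -0.01  0.05]
t9.07 pos [573.5   8.  129.1] F [-0.  -0.  -0.9] gap 0.5040 T [-0.   -0.    0.03]
```

Contact came at TCP z 31.2, exactly the flush height. I'll swing the arm aside and look from both cameras.

Run:
```python
from h import *
robot.reach([330,380,300],Q(8.5)); st()
s=snap("scene","s4");t=snap("top","t4")
cv2.imwrite("pics/z10.png",cv2.resize(s[205:310,280:390],None,fx=5.7,fy=5.7,interpolation=cv2.INTER_CUBIC))
cv2.imwrite("pics/z11.png",cv2.resize(t[155:220,290:405],None,fx=6.9,fy=6.9,interpolation=cv2.INTER_CUBIC))
```

```text
t11.34 pos [330.6 379.5 299.8] F [-0.3 -1.3 -0.4] gap 0.5046 T [-0.02 -0.04 -0.02]
```

View pics/z10.png

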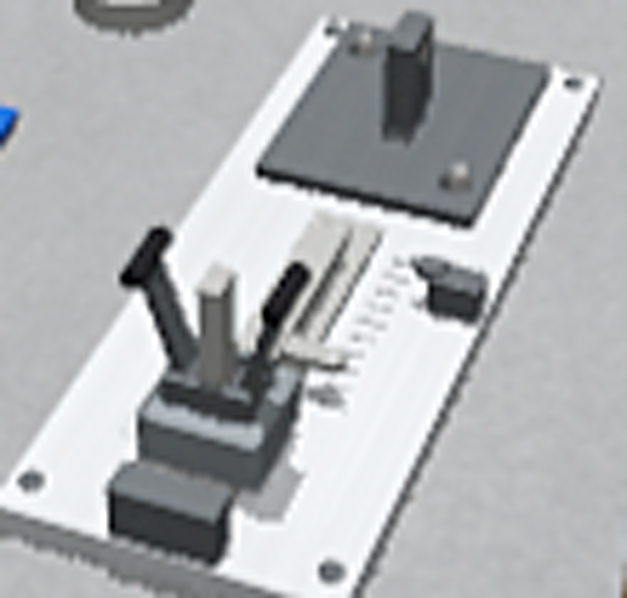

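View pics/z11.png

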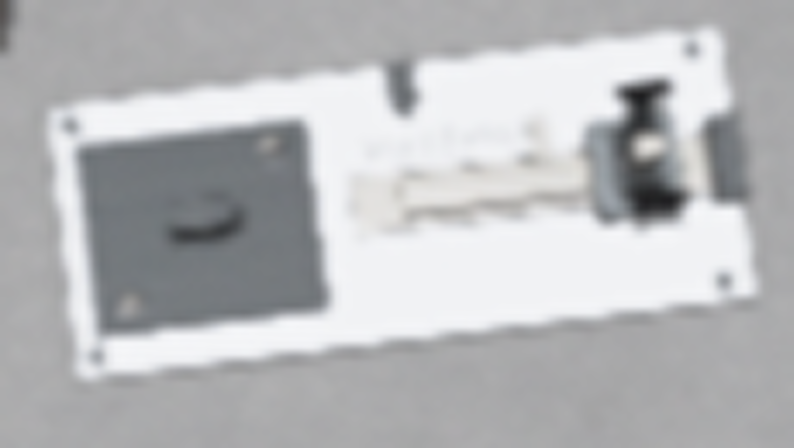

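Both pins stand through the plate's holes at zoomed scene (362,40) and (458,176), and it lies flat. Pointer tip: scene zoom (346,357), top zoom (538,128). Mark tip: scene zoom (413,264), top zoom (405,114). I'll measure these now.

Run:
```python
from h import *
s=cv2.imread("pics/s4.png");t=cv2.imread("pics/t4.png")
a=cv2.resize(s[240:290,312:372],None,fx=13,fy=12,interpolation=cv2.INTER_CUBIC);a=cv2.resize(s[240:290,312:372],None,fx=12,fy=12,interpolation=cv2.INTER_CUBIC);cv2.imwrite("pics/z12.png",a)
a=cv2.resize(t[155:195,335:400],None,fx=12,fy=12,interpolation=cv2.INTER_CUBIC);cv2.imwrite("pics/z13.png",a)
```

```text
(no output)
```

View pics/z12.png

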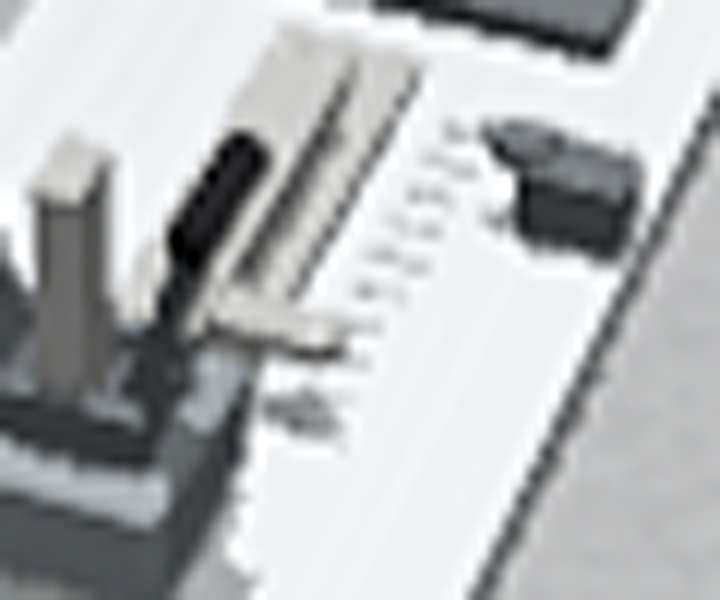

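View pics/z13.png

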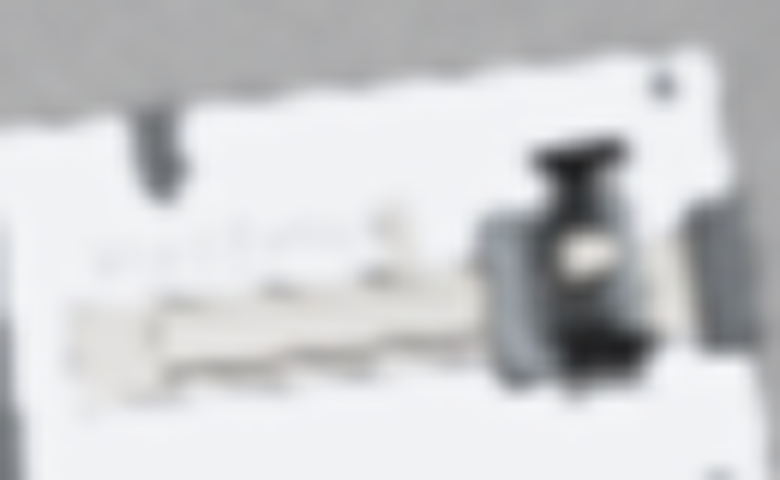

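Run:
```python
from h import *
def tri(us,ut):
    A=[];b=[]
    for n,u in(("scene",us),("top",ut)):
        p=ray(n,u,0)[0];d=ray(n,u,100)[0]-p;d/=np.linalg.norm(d);M=np.eye(3)-np.outer(d,d);A.append(M);b.append(M@p)
    A=np.vstack(A);b=np.hstack(b);x,r,_,_=np.linalg.lstsq(A,b,rcond=None);return x,np.sqrt(r)
fx=lambda P:np.round([(P-S)@ex,(P-S)@ey+90,P[2]],1)
m=tri((351.75,250.58),(348.25,171.0));p=tri((340.25,268.67),(368.0,171.58))
print("mark",m,fx(m[0]));print("ptr",p,fx(p[0]))
for z in(29,32,35):
    r=[fx(ray(n,u,z)[0]) for n,u in(("scene",(351.75,250.58)),("scene",(340.25,268.67)),("top",(348.25,171.0)),("top",(368.0,171.58)))]
    print(z,*r,"dy scene",r[0][1]-r[1][1],"dy top",r[2][1]-r[3][1])
for u in((382.83,167.17),(384.75,184.08)): print("tip",ray("top",u,105)[0],fx(ray("top",u,105)[0]))
# scene tips: z10 coords bars centre
for q in((147,256),(286,296)):
    u=(280+q[0]/5.7-.5,205+q[1]/5.7-.5); print("tip s",fx(ray("scene",u,103)[0]))
```

```text
mark (array([629.57058335, -91.90071413,  35.73828994]), array([1.59333911])) [ 41.4 -19.   35.7]
ptr (array([ 632.47993413, -158.94990343,   33.87118239]), array([3.0981964])) [ 34.4 -85.8  33.9]
29 [ 38. -12.  29.] [ 34.5 -79.6  29. ] [ 43.6 -19.1  29. ] [ 33.2 -87.2  29. ] dy scene 67.6 dy top 68.1
32 [ 39.1 -15.4  32. ] [ 35.6 -82.7  32. ] [ 43.1 -18.9  32. ] [ 32.7 -86.9  32. ] dy scene 67.3 dy top 68.0
35 [ 40.2 -18.8  35. ] [ 36.7 -85.8  35. ] [ 42.6 -18.6  35. ] [ 32.2 -86.5  35. ] dy scene 67.0 dy top 67.9
tip [ 634.0090118  -202.92739218  105.        ] [  29.4 -129.5  105. ]
tip [ 577.20261033 -210.00328857  105.        ] [ -27.8 -128.1  105. ]
tip s [ -25.8 -127.5  103. ]
tip s [  29.4 -129.2  103. ]
```

The scene view gives 67.3 mm of travel and the top view 68.0 mm. The lever tips sit at x ≈ +1, y ≈ -129 in the fixture frame, with 57 mm between bar centres (about 55 expected). I'll approach and pinch in small steps.

```bash
python3 - <<'E'
from h import *
robot.gripper_to(1.0,20)
robot.reach(at(1,-219.5,190),Q(8.5))
print(robot.servo_line(at(1,-219.5,80),v=90,f_stop=8)); st()
for g in(.82,.80,.79,.78,.77):
    robot.gripper_to(g,20); print(g,end=" "); st()
snap("scene","s5")
E
python3 - <<'E'
import cv2
s=cv2.imread("pics/s5.png");cv2.imwrite("pics/z14.png",cv2.resize(s[190:310,270:390],None,fx=5,fy=5,interpolation=cv2.INTER_CUBIC))
E
```

```text
False
t15.66 pos [ 606.3 -207.3   80.6] F [-0.6 -0.2 -0.1] gap 1.0006 T [0.03 0.   0.02]
0.82 t15.97 pos [ 606.  -207.2   80.2] F [ 0.2 -0.3  0.1] gap 0.8206 T [0.07 0.03 0.05]
0.8 t16.18 pos [ 605.9 -207.1   80. ] F [-0.8  0.4 -1.1] gap 0.8019 T [-0.   -0.03  0.05]
0.79 t16.40 pos [ 606.1 -207.1   80.1] F [ 0.4 -0.1  0.9] gap 0.7876 T [ 0.01 -0.17 -0.01]
0.78 t16.62 pos [ 606.4 -207.1   80.2] F [4.5 0.5 2.5] gap 0.7810 T [ 0.15 -0.76  0.  ]
0.77 t16.83 pos [ 606.7 -207.1   80.4] F [6.3 1.4 2.9] gap 0.7735 T [ 0.26 -1.16  0.01]
```

View pics/z14.png

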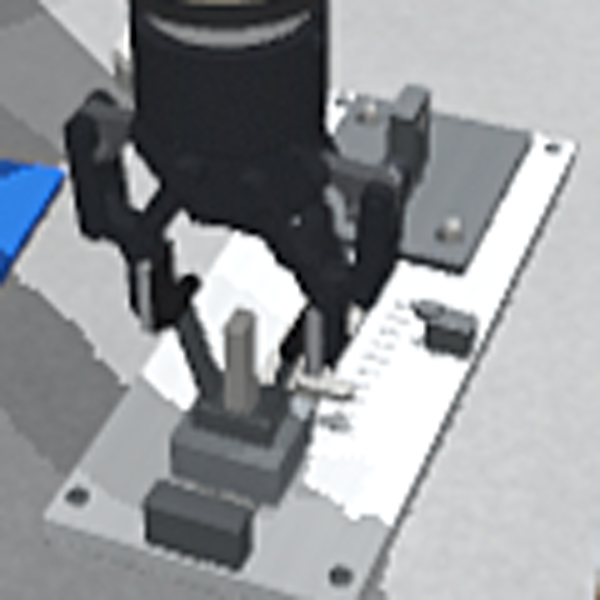

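Force on the tool is +6 N in x, so the +x finger touches first. I'll recentre by about +1 mm.

Run:
```python
from h import *
robot.servo_line(at(1.7,-219.5,80),v=10);st()
robot.servo_line(at(2.2,-219.5,80),v=10);st()
robot.gripper_to(.76,20);st()
```

```text
t17.13 pos [ 606.8 -207.    80.1] F [3.1 0.6 1.7] gap 0.7719 T [ 0.13 -0.66 -0.03]
t17.38 pos [ 606.9 -207.    79.8] F [ 1.7 -0.2  0.1] gap 0.7703 T [ 0.05 -0.16 -0.02]
t17.60 pos [ 607.2 -206.9   80. ] F [2.7 1.  0.8] gap 0.7588 T [ 0.12 -0.52 -0.01]
```

Run:
```python
from h import *
robot.servo_line(at(2.7,-219.5,80),v=10);st()
for g in(.752,.745): robot.gripper_to(g,20);print(g,end=' ');st()
robot.servo_line(at(2.7,-211.5,80),v=20);st()
robot.hold(.2);st()
s=snap("scene","s6");cv2.imwrite("pics/z15.png",cv2.resize(s[190:310,270:390],None,fx=5,fy=5,interpolation=cv2.INTER_CUBIC))
```

```text
t17.85 pos [ 607.3 -206.9   79.8] F [ 0.1 -0.6  0.4] gap 0.7566 T [ 0.01 -0.06 -0.06]
0.752 t18.07 pos [ 607.5 -206.9   79.9] F [ 1.   0.9 -0.6] gap 0.7574 T [ 0.02 -0.21 -0.01]
0.745 t18.28 pos [ 607.5 -206.9   80. ] F [-0.7  1.3  1.7] gap 0.7459 T [0.17 0.05 0.06]
t18.83 pos [ 606.4 -198.9   80. ] F [-1.2 -1.6  2.9] gap 0.7476 T [-0.28  0.17 -0.05]
t19.03 pos [ 606.4 -199.    80. ] F [-1.2 -1.3  3.3] gap 0.7467 T [-0.23  0.22  0.  ]
```

View pics/z15.png

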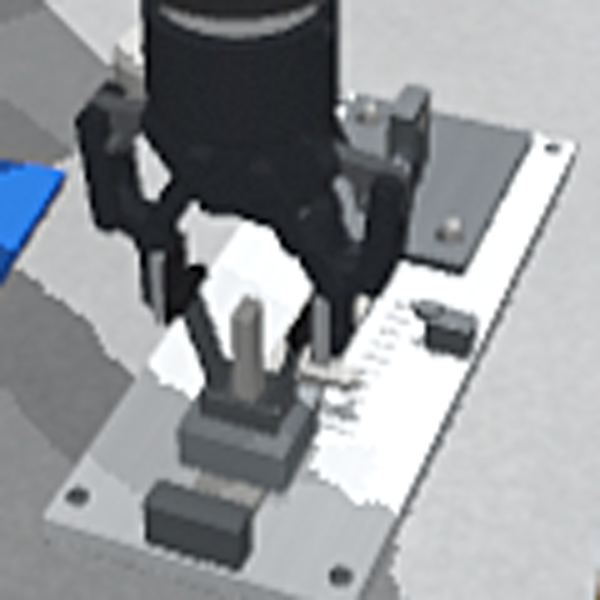

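The leg follows: a gap has opened behind the block at zoomed (230,485), and the drag is about 1.5 N. I'll pull to 58 mm and check.

Run:
```python
from h import *
robot.servo_line(at(2.7,-161.5,80),v=30);st()
robot.hold(.2);st()
s=snap("scene","s7");cv2.imwrite("pics/z16.png",cv2.resize(s[190:310,290:390],None,fx=5,fy=5,interpolation=cv2.INTER_CUBIC))
cv2.imwrite("pics/z17.png",cv2.resize(s[235:275,325:375],None,fx=14,fy=14,interpolation=cv2.INTER_CUBIC))
t=snap("top","t7");cv2.imwrite("pics/z18.png",cv2.resize(t[150:220,290:400],None,fx=7,fy=7,interpolation=cv2.INTER_CUBIC))
```

```text
t20.90 pos [ 599.  -149.6   80. ] F [-3.2 -2.6  5.1] gap 0.7472 T [-0.36  0.65  0.06]
t21.10 pos [ 599.  -149.6   80. ] F [-3.3 -1.5  4.7] gap 0.7482 T [-0.38  0.66 -0.  ]
```

View pics/z16.png

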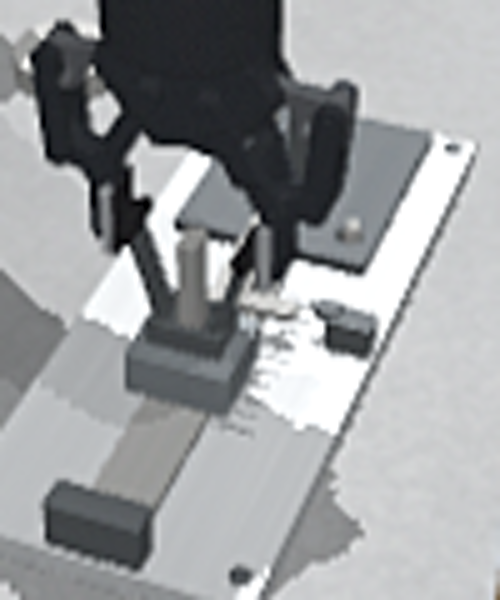

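View pics/z17.png

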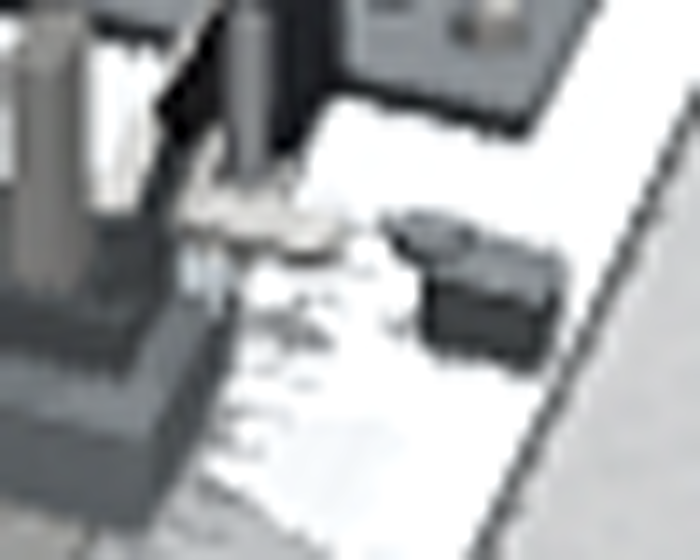

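View pics/z18.png

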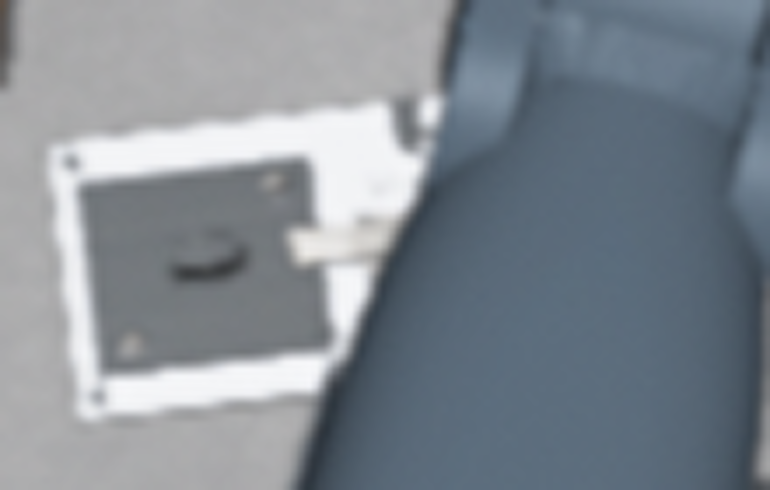

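Run:
```python
from h import *
fx=lambda P:np.round([(P-S)@ex,(P-S)@ey+90,P[2]],1)
for z in(32,35):
  for u in((340.25,268.67),(349.14,251.5),(352.0,250.36),(351.75,250.58)): print(z,fx(ray("scene",u,z)[0]))
# expected pixel of a pointer tip level with the mark, 3 mm inboard
```

```text
32 [ 35.6 -82.7  32. ]
32 [ 34.5 -20.8  32. ]
32 [ 39.4 -14.5  32. ]
32 [ 39.1 -15.4  32. ]
35 [ 36.7 -85.8  35. ]
35 [ 35.6 -24.1  35. ]
35 [ 40.5 -17.8  35. ]
35 [ 40.2 -18.8  35. ]
```

The pale nose end stands out against the dark bracket in the top view. The nose reaches 118 mm and the pointer sits at 45 mm, so I can check from there: nose end − mark should be 73 mm at length.

```bash
cat > nose.py <<'E'
from h import *
import sys
from scipy.ndimage import map_coordinates
def nose(f,f0="pics/t4.png"):
    fx=lambda P:np.array([(P-S)@ex,(P-S)@ey+90])
    g=cv2.cvtColor(cv2.imread(f),cv2.COLOR_BGR2GRAY).astype(float)
    def prof(g,x,ys,z):
        P=np.array([S+ex*x+ey*(y-90)+[0,0,z] for y in ys]);q=proj("top",P);return map_coordinates(g,[q[:,1],q[:,0]],order=1)
    ys=np.arange(20,110,.5); out=[]
    for x in(-4,-2,0,2,4):
        p=prof(g,x,ys,31); hi,lo=np.percentile(p[:30],80),np.percentile(p,10); mid=(p.max()+np.median(p[-60:]))/2
        i=np.where(p>mid)[0].max(); out.append(ys[i]+.5*(p[i]-mid)/(p[i]-p[i+1]))
    return out
def markc(f):
    g=cv2.cvtColor(cv2.imread(f),cv2.COLOR_BGR2GRAY).astype(float);r=[]
    ys=np.arange(-45,10,.5)
    for x in(48,50,52,54,56):
        P=np.array([S+ex*x+ey*(y-90)+[0,0,33] for y in ys]);q=proj("top",P);p=map_coordinates(g,[q[:,1],q[:,0]],order=1)
        w=np.clip(np.percentile(p,80)-20-p,0,None);r.append((w*ys).sum()/w.sum())
    return r
if __name__=="__main__":
    print("nose",np.round(nose(sys.argv[1]),1)); print("mark t4",np.round(markc("pics/t4.png"),1))
E
python3 nose.py pics/t7.png
python3 - <<'E'
import cv2
t=cv2.imread("pics/t4.png");cv2.imwrite("pics/z19.png",cv2.resize(t[158:178,340:375],None,fx=20,fy=20,interpolation=cv2.INTER_NEAREST))
E
```

```text
nose [46.7 46.5 46.1 46.  46.3]
mark t4 [-19.  -19.2 -19.1 -18.8 -18.4]
```

View pics/z19.png

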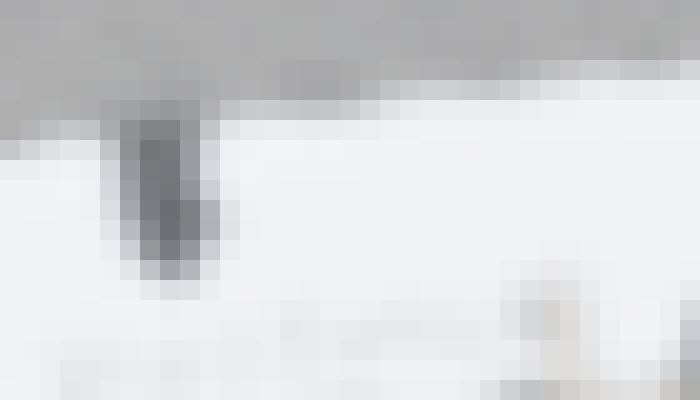

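Nose end is at y 46.3 and the mark at -19.0, so 7.7 mm remain. Re-reading the pointer in the raw top pixels (col 367.25 instead of 368) agrees, at about 7.4 mm. I'll move +7.6 and recentre x.

```bash
python3 - <<'E'
from h import *
robot.servo_line(at(1.9,-153.9,80),v=15);st()
robot.hold(.2);st()
s=snap("scene","s8")
cv2.imwrite("pics/z20.png",cv2.resize(s[235:275,325:375],None,fx=14,fy=14,interpolation=cv2.INTER_CUBIC))
t=snap("top","t8")
E
python3 nose.py pics/t8.png
```

```text
t21.86 pos [ 597.7 -141.9   80.1] F [ 4.3 -0.1 -0.8] gap 0.7464 T [-0.08 -1.02 -0.03]
t22.06 pos [ 597.7 -141.9   80.1] F [ 4.8 -0.  -0.3] gap 0.7475 T [-0.14 -1.11  0.03]
nose [55.6 55.2 55.  54.8 54.5]
mark t4 [-19.  -19.2 -19.1 -18.8 -18.4]
```

View pics/z20.png

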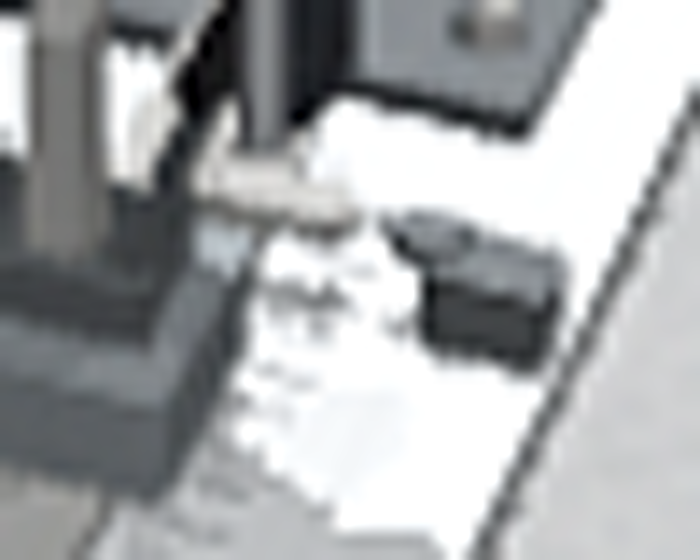

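In the scene view the pointer tip at zoomed (358,216) and the mark tip at (388,222) lie along the fixture's x slope within about 0.3 mm. The top view suggests an overshoot of about 1 mm. I'll trim by -0.5 mm, centre x and close the levers.

```bash
python3 - <<'E'
from h import *
robot.servo_line(at(2.4,-154.4,80),v=10);robot.hold(.2);st()
robot.gripper_to(0.6,30);st()
robot.gripper_to(0.0,30);st()
robot.hold(.3);st()
s=snap("scene","s9")
cv2.imwrite("pics/z21.png",cv2.resize(s[235:275,325:375],None,fx=14,fy=14,interpolation=cv2.INTER_CUBIC))
cv2.imwrite("pics/z22.png",cv2.resize(s[190:310,290:390],None,fx=5,fy=5,interpolation=cv2.INTER_CUBIC))
t=snap("top","t9")
E
python3 nose.py pics/t9.png
```

```text
t22.61 pos [ 597.8 -142.6   80.1] F [ 2.  -1.   2.1] gap 0.7478 T [-0.1  -0.69  0.04]
t22.89 pos [ 598.1 -143.    81.6] F [-3.7 -0.5 23.1] gap 0.6048 T [-0.37  0.83  0.  ]
t23.20 pos [ 598.2 -143.1   82. ] F [-5.8 -2.5 25.9] gap 0.3445 T [-0.45  0.99  0.01]
t23.50 pos [ 598.2 -143.1   81.9] F [-6.2 -2.  26.4] gap 0.3512 T [-0.4   1.05 -0.01]
nose [53.6 52.9 52.3 51.8 51.4]
mark t4 [-19.  -19.2 -19.1 -18.8 -18.4]
```

View pics/z21.png

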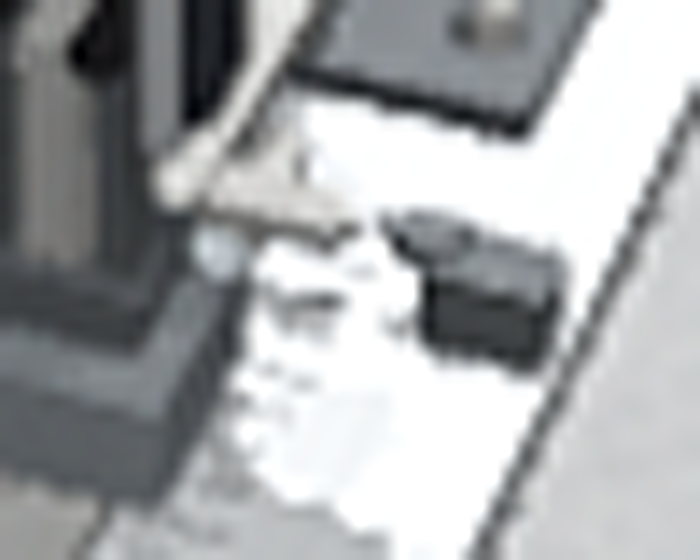

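View pics/z22.png

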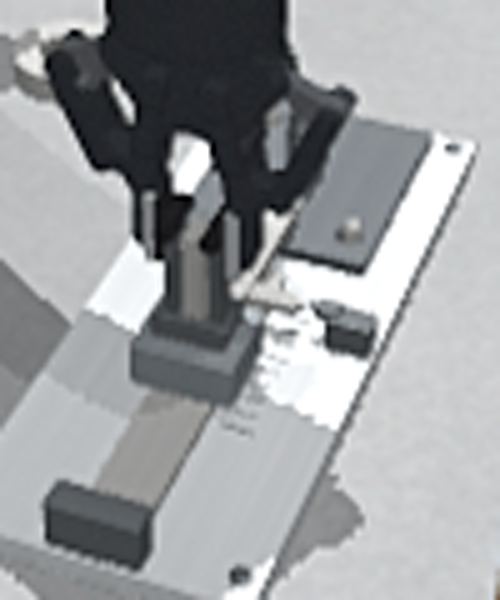

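The levers are closed against the stem, but the pointer tip now looks lower, at zoomed (350,230) versus (358,216) before. The nose end also reads about 2 mm further back, so I'll look at the raw pixels.

Run:
```python
import cv2,numpy as np
r=[]
for f in("s8","s9"):
    s=cv2.imread(f"pics/{f}.png");r.append(cv2.resize(s[240:262,334:362],None,fx=14,fy=14,interpolation=cv2.INTER_NEAREST))
cv2.imwrite("pics/z23.png",np.hstack(r))
r=[]
for f in("t8","t9"):
    s=cv2.imread(f"pics/{f}.png");r.append(cv2.resize(s[165:200,310:350],None,fx=10,fy=10,interpolation=cv2.INTER_NEAREST))
cv2.imwrite("pics/z24.png",np.hstack(r)[:600])
```

```text
(no output)
```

View pics/z23.png

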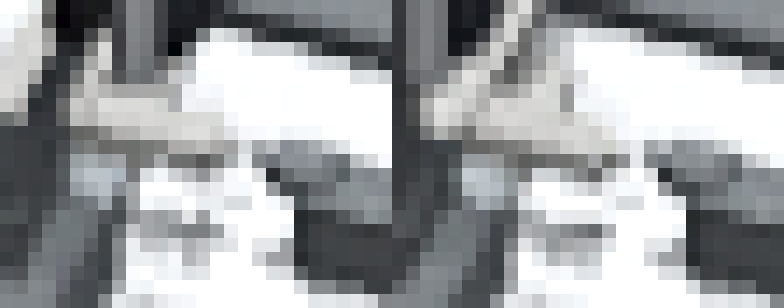

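View pics/z24.png

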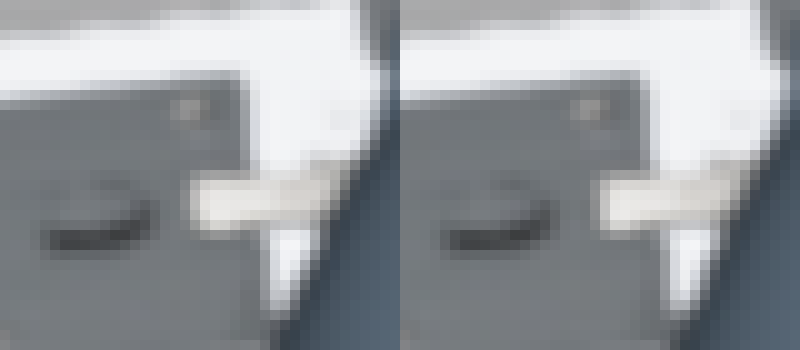

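On the raw pixels the leg slid back by roughly 2 mm on closing. My estimates of the remaining shortfall are 0 to 3 mm, centred near 1.5 mm, and the top-view nose reading says 1.6. I'll trim forward 1.4 mm with the grip held and relieve the vertical load.

```bash
python3 - <<'E'
from h import *
robot.servo_line(at(1.9,-152.9,81.5),v=10);robot.hold(.3);st()
r=[]
s=snap("scene","s10");r.append(cv2.resize(s[240:262,334:362],None,fx=20,fy=20,interpolation=cv2.INTER_NEAREST))
cv2.imwrite("pics/z25.png",r[0])
t=snap("top","t10")
E
python3 nose.py pics/t10.png
```

```text
t24.27 pos [ 597.6 -141.3   82.2] F [ 3.5 -1.   7.7] gap 0.3454 T [-0.12 -0.75  0.03]
nose [56.5 55.9 55.5 55.  54.6]
mark t4 [-19.  -19.2 -19.1 -18.8 -18.4]
```

View pics/z25.png

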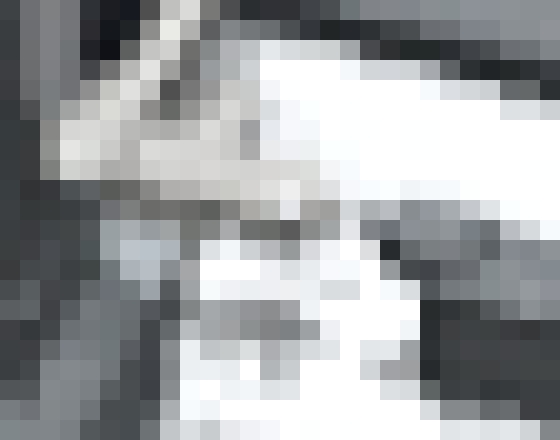

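Against the TCP readings, nose − TCP stays at 208.2 ± 0.7 mm, so nothing slipped; the scatter is pixel aliasing. The averaged nose reading puts the leg about 0.9 mm past the mark, and the lever-bar centre at home (leg centre -129.7, so 65.5 mm travel against 66.4 made) says the same. I'll back off 0.8 mm.

```bash
python3 - <<'E'
from h import *
robot.servo_line(at(2.1,-153.8,81.5),v=10);robot.hold(.4);o=st()
print("y_f",(o["eef_pos"]-S)@ey)
s=snap("scene","s11");t=snap("top","t11")
a=cv2.resize(s[235:275,325:375],None,fx=14,fy=14,interpolation=cv2.INTER_CUBIC);cv2.imwrite("pics/z26.png",a)
E
python3 nose.py pics/t11.png
```

```text
t25.02 pos [ 597.8 -142.2   82.2] F [ 1.8 -0.7  9.3] gap 0.3478 T [-0.32 -0.52  0.01]
y_f -154.0844920534736
nose [54.  53.4 53.1 52.8 52.9]
mark t4 [-19.  -19.2 -19.1 -18.8 -18.4]
```

View pics/z26.png

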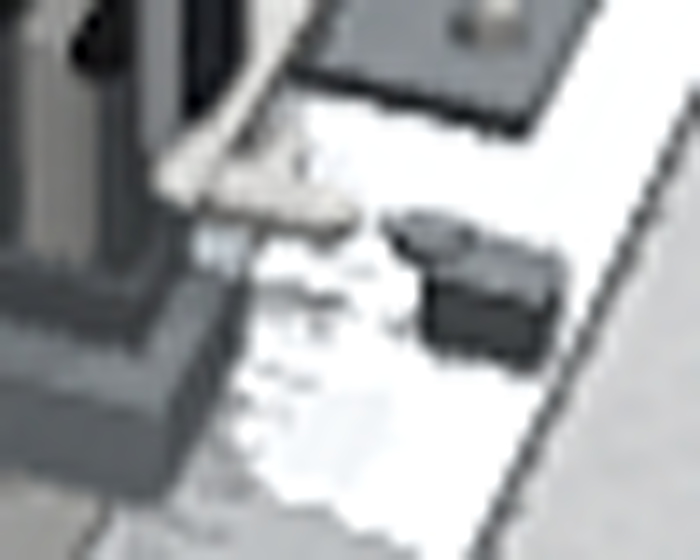

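View pics/s11.png

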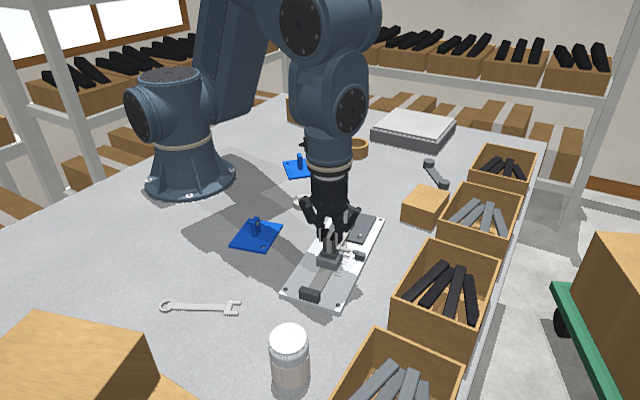

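The pointer tip at zoomed (358,217) is level with the mark tip at (388,222) along the fixture's x. The bracket is seated and the bystanders are untouched. Handing in.

Run:
```python
from h import *
st(); robot.hand_in()
```

```text
t25.12 pos [ 597.8 -142.2   82.2] F [ 1.4 -1.7  9.2] gap 0.3497 T [-0.26 -0.5   0.02]
the job is handed in; nothing more can be done
```

The job is handed in at 25.1 s. The bracket is seated and released, and the leg is on its mark with the levers closed and still gripped.

**Bracket:** I lowered it onto the two pins and let go. Contact came at TCP z 31.2 mm, exactly the expected flush height. Both pins show through the holes in both cameras.

**Leg:** I pinched the open levers lightly, with the finger gap staying near 0.747 (just under the open width). I pulled the leg about 65.5 mm to the mark and closed the levers there at 30 N, to a gap of about 0.35. After closing I trimmed its position by about +1.8 mm and then -0.9 mm, so it was not kept perfectly still.

**Last checks:**
- **Scene view:** the pointer and mark tips line up within about 0.3 mm, although reading those tips is only good to about 1–2 mm.
- **Top view:** the nose end reads 53.2 mm against 53.5–54.1 mm expected. That is up to about 1 mm short and within the noise of the 3.4 mm pixels.
- **Disagreements:** my earlier estimates of the total travel ranged from 65.3 to 68 mm, and I went with the lower group. The closed gap reads about 30 mm on a straight-line scale rather than the stated 32 mm. I put this down to the scale not being quite linear, since the levers look closed against the stem.
- **Bystanders:** none of those visible in the last scene picture appear to have moved.

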